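# Slide the drip tray home under the oil-filter drain stand

### The job

The emptied drip tray belongs under the oil-filter drain stand. Take it by its handle, feel for the hidden left-hand guide with the side of the tray so that it runs in straight between the guides, and push it in past the spring catch until its front panel sits flush against the stand, then let go. Do it gently: never ram or force the tray against the stand, keep it level, and leave the filters, the spray can and the wrench where they are.

Things in the scene. Friction and masses are not known exactly. Their poses are not given: they have to be found in the camera images.
- stand: Oil-filter drain stand, fixed on the bench: blue sheet-steel box 160 mm deep (x), 220 wide (y), 62 high, bare-metal deck carrying two filters. Origin: on the bench, middle of the mouth, in the plane of the front face; x points straight into the bay, y left as seen facing the mouth, z up. No floor: the tray slides on the bench. The tray's panel stops against the blue front face beside the mouth.
- stand_mouth (a point): Middle of the mouth's upper edge in the stand's front face, 44 mm above the stand's origin, axes as the stand's. The mouth is an opening 182 mm wide (91 mm either side) and 44 mm high; there is nothing behind it on the right-hand side for the first 45 mm.
- stand_guides (a point): On the bench, 8 mm behind the stand's origin. Hidden inside are two steel guides along x, 142.5 mm apart, 26 mm high. Their frame is slotted sideways: the middle between them lies up to 12 mm left or right of this point, unseen, fixed during the job. The left one (+y) begins here, 8 mm behind the front face, the right one 45 mm behind it; both front ends are blunt and stop a misplaced tray dead.
- stand_catch (a point): Nominal place of the spring catch: 95 mm behind the front face, 71 mm to the right (-y) of the middle, 14 mm up; shifted sideways with the guides. An upright sprung roller (20 mm diameter) stands out 5 mm from the right guide. The nose meets it when some 87 mm in; passing it takes a push of 6 to 14 N. It drops into a notch in the tray's right side when the tray is home, and holds it.
- tray: Loose drip tray, 0.3 to 0.5 kg: open pan of smooth bare sheet metal, slides easily, 115 mm long (x), 140 wide (y), 32 high, straight sides, with a yellow front panel 200 mm wide, 3 thick, reaching 52 mm up, and a black handle on the panel. Origin: centre of the pan's underside; x points from the handle to the nose (the end that goes in first), z up. Starts flat, handle roughly to the robot.
- tray_grip (a point): Grip point on the tray's black handle, a straight bar along the tray's x with flat upright sides, 16 mm wide (y), 22 mm high, standing out 52 mm from the panel. The point is on the bar's centre line, 32 mm above the tray's underside, 90 mm from the tray's origin towards -x (29.5 mm in front of the panel). Axes as the tray's.
- tray_front (a point): Middle of the inner face of the tray's front panel, at the level of the underside, 57.5 mm from the tray's origin towards -x. It coincides with the plane of the stand's front face (x = 0 of stand) when the tray is home. Axes as the tray's.
- tray_nose (a point): Middle of the tray's front edge (nose) at the level of the underside, 57.5 mm from the tray's origin towards +x and 147.5 mm from tray_grip. Axes as the tray's.
- filter_a: Orange used oil filter, 74 mm diameter, 88 mm high, 0.35 kg, standing loose on the stand's deck, its middle some 105 mm behind the front face and 50 mm to the left or right of the middle. Origin: centre of its underside. Leave alone.
- filter_b: White used oil filter, same size, standing loose on the other side of the deck. Origin: centre of its underside. Leave alone.
- spray_can: Red and white spray can, 65 mm diameter, 184 mm high, standing loose on the bench beyond the tray. Origin: centre of its underside. Leave alone.
- wrench: Dark steel wrench, 190 mm long, lying loose on the bench to the right of the stand. Origin: middle of its underside. Leave alone.
Things that resemble listed ones, but are neither listed nor needed, are in the scene too. Leave any purple or turquoise look-alike of the tray alone.

How it is judged (in metres and radians):
On the way:
1. the tray runs in straight between the guides: nose 60 mm or more behind the stand's face, 18 mm or less off the mouth's middle, within 0.05 rad of straight, panel still 15 mm or more out (x of tray_nose in the frame of stand above 0.06 m and x of tray_front in the frame of stand below -0.015 m and angle between the x axis of tray and the x axis of stand, either way round below 0.05 rad and y of tray_nose in the frame of stand between -0.018 and 0.018 m), for 0.1 s.
At the end, for the whole second after the job is handed in: the tray is home under the stand: the inner face of its front panel within 3 mm of the stand's front face, straight (within 0.03 rad of the bay's direction), level, in the guides (within 15 mm of the mouth's middle), at rest and released (x of tray_front in the frame of stand between -0.003 and 0.004 m and angle between the x axis of tray and the x axis of stand, either way round below 0.03 rad and y of tray_front in the frame of stand between -0.015 and 0.015 m and angle between tray's own z axis and vertical below 0.03 rad and linear speed of tray below 0.01 m/s and contact force between the fingers and tray below 0.1 N); the robot touches nothing.
It fails at once if the tray is pressed against the stand, its guides or its catch with more than 30 N (contact force between tray and stand above 30 N).
It fails at once if the robot presses on the stand with more than 10 N (contact force between any of the fingers, the arm and stand above 10 N).
It fails at once if the tray is tipped by more than 0.35 rad (angle between tray's own z axis and vertical above 0.35 rad).
It fails at once if an oil filter, the spray can or the wrench is shifted by more than 15 mm (distance of any of filter_a, filter_b, spray_can, wrench from where it was at the start of the episode above 0.015 m).
It also fails if it takes over 51 s, if anything falls off the work surface, if the arm or the gripper's body presses on something with over 40 N, if the wrist force passes 120 N, or if a joint passes its speed limit or range.

### The arm

A 6-joint arm with a two-finger parallel gripper is mounted at the origin on the work surface. World frame = base frame: x ahead of the robot, y to its left, z up, the work surface at z = 0. Lengths are in mm, angles in rad, forces in N, time in s.
With the tool pointing down it reaches from about 425 to 950 mm from the base axis. Payload 14.7 kg.
Tool frame: the origin (TCP) lies at the very end of the fingers, on their centre line; the grasp point (between the pads) lies behind it (manip.hold_point_z is the z of the grasp point in the tool frame, in mm); z points along the fingers, y is the line along which they close (so a half turn about z gives the same grasp; the last joint's range is limited). The gripper opens to 85 mm and grips with 20 to 120 N. Pads are 22 mm wide; open, the fingers measure 114 mm over their backs; the gripper's body (76 mm by 85 mm) begins 54 mm behind the grasp point. The pads swing forward as they close: fully open they stand 13 mm farther back than shut.
Start: joints at [-1.149, 0.48, 1.596, -0, 1.065, -0.047], TCP at [293.695, -579.858, 231.297] pointing down, gripper open.
Joint ranges: [-2.75, 2.75], [-0.82, 2.05], [0.23, 2.67], [-1.56, 4.7], [0.09, 2.69], [-2.92, 2.92]. Speed limits (rad/s): [1.89, 1.89, 2.39, 3.01, 3.01, 3.01].

### API

Orientations are given as a rotation vector (axis times angle).
In Python, from rig import readout, viewer, job_done, manip gives the robot as it stands.
- The arm moves only by the tool apply_moves, never from a script. Its argument "plan" is one flat list of numbers, 6 for each row, row after row: the shift along the world's x, y, z in mm, then the turn, a rotation vector about the world's x, y, z in rad. In form: [dx, dy, dz, ax, ay, az, dx, dy, dz, ax, ay, az, ...]. A call has 1 to 10 rows; each row shifts and turns the commanded pose from where the row before left it; what a row does not reach is not made up. A row lasts 1/10 s, in which the tool goes at most 50 mm and 8.59 degrees, less where a joint would pass 70% of its speed; a pose out of reach is approached as far as the arm can. A call with a gripper value outside its range is refused whole. "gripper" is the gripper command: -1 is shut, 1 is fully open, values between are in proportion, set as the call begins (left out, the last holds). The fingers move at their own pace and stop on an object; "grip_force" is the grip in N (left out, the last holds). Time passes only in rows, so rows that do not move let the fingers close. It gives the time, the measured TCP pose, the force, the opening and the grip force at its end, in the units of the state.
- readout.read_state(): the state, without advancing time (a new reading comes with each control period).
- viewer.grab_frame(name): name is "scene" or "top" or "wrist"; returns the picture (480x640x3 uint8, red, green, blue); there is no depth.
- viewer.camera_params(name): a dict with "fx", "fy", "cx", "cy" (pixels), "origin" and "attitude" of the camera in the world; the wrist camera has in their place "hand_eye" (4x4, takes a point from camera to tool coordinates, whose origin is the TCP and whose axes are the flange's). Camera axes: x right, y down, z forward; pixel columns grow to the right and rows downward; lengths in mm; the calibration is good to about 2 mm. A picture is of the moment at which its call begins: read the wrist's pose just before it. camera_params takes no time and is no camera call.
- job_done(): hands the job in; it is judged then, once.
The state is a dict: "time_s": time; "qpos": joint angles; "qvel": joint speeds; "joint_efforts": joint torques, N m; "eef_pos": TCP position; "eef_rot": TCP orientation; "ft_force": force on the tool from outside, world axes, zero at the start; "torque": the same for the moment, N m; "grip_width": finger opening in mm; "gripper_force": force on a finger pad.
Only numpy, scipy, OpenCV 4.12 (cv2) and the standard library are available. Lean on these libraries where they do the work, as an engineer would, in place of code of your own. Each camera call takes 0.05 s, during which the arm holds its last target. There are 200 camera calls.

## Working session

There is one attempt and no reset: what is moved stays moved. The work goes in short steps, Python scripts to look and compute and a tool call to move; the robot and the scene stay as the last step left them, time stands still between calls to the robot, and variables do not carry over. Pictures are saved under pics/ and viewed, at most 10 in all, crops included, and the job is handed in when it is done.

Besides the shell and the picture viewer there is one more tool, called as name(argument=value, ...), one argument or row to a line, values as JSON. apply_moves: Moves the arm, as the interface text tells. Its arguments: {"type":"object","properties":{"plan":{"type":"array","items":{"type":"number"}},"gripper":{"type":"number"},"grip_force":{"type":"number"}},"required":["plan"]}

```bash
mkdir -p pics; python3 - <<'E'
from rig import readout, viewer, manip
import cv2
for n in ("scene","top"):
    im=viewer.grab_frame(n); cv2.imwrite(f"pics/{n}0.png",im[:,:,::-1]); print(n,viewer.camera_params(n))
print(viewer.camera_params("wrist")); print(manip.hold_point_z, [x for x in dir(manip) if x[0]!='_']); print(readout.read_state())
E
```

```text
scene {'fx': 505.6136819723174, 'fy': 505.6136819723174, 'cx': 327.0629726588331, 'cy': 241.05234141521763, 'origin': array([1501.65936923,  368.84107699, 1343.44716205]), 'attitude': array([-1.63728359, -2.07551861,  0.69951716])}
top {'fx': 598.6110106522409, 'fy': 598.6110106522409, 'cx': 320.07447230933127, 'cy': 250.05485455409587, 'origin': array([ 391.38871486,  132.93667217, 1579.80554045]), 'attitude': array([-2.17105693,  2.18626447, -0.12170561])}
{'fx': 373.3170009186782, 'fy': 373.3170009186782, 'cx': 318.83228930276977, 'cy': 250.94714640759628, 'hand_eye': array([[-5.85886735e-04, -9.46619181e-01, -3.22353508e-01,
         8.28248833e+01],
       [ 9.99999802e-01, -6.29102994e-04,  2.98875058e-05,
        -5.52884611e-01],
       [-2.31085643e-04, -3.22353426e-01,  9.46619361e-01,
        -1.42740832e+02],
       [ 0.00000000e+00,  0.00000000e+00,  0.00000000e+00,
         1.00000000e+00]])}
-18.700000000000003 ['Unreachable', 'hold_point_z']
{'time_s': 0.1, 'qpos': array([-1.14857795e+00,  4.80770448e-01,  1.59677810e+00, -1.53253820e-05,
        1.06511487e+00, -4.65938315e-02]), 'qvel': array([ 0.00117397, -0.00158608, -0.00255379, -0.00026754, -0.00027375,
        0.00162049]), 'joint_efforts': array([ 2.43517234e-04, -9.52259731e+01, -4.31041789e+01, -1.18434682e-04,
        5.27559125e-03,  2.63624386e-06]), 'eef_pos': array([ 293.55960801, -579.53511821,  230.74792535]), 'eef_rot': array([-3.05465434e+00, -7.29450784e-01,  3.34610295e-04]), 'ft_force': array([ 0.44069896, -0.71224156, -0.27067363]), 'torque': array([-0.00191908,  0.0515124 ,  0.03054475]), 'gripper_force': 0.0, 'grip_width': 85.00751719346701}
```

View pics/top0.png

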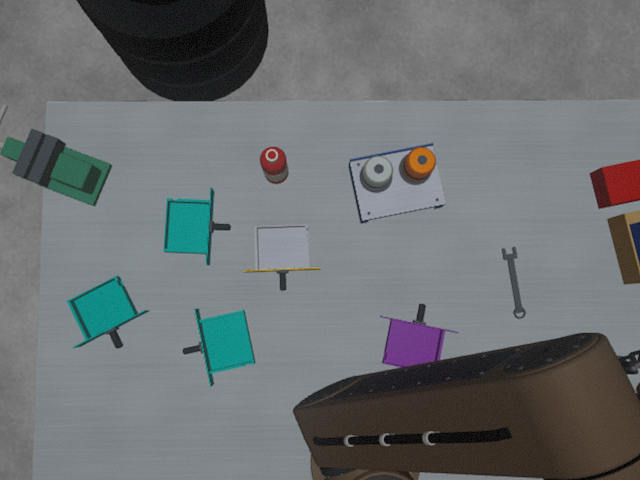

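View pics/scene0.png

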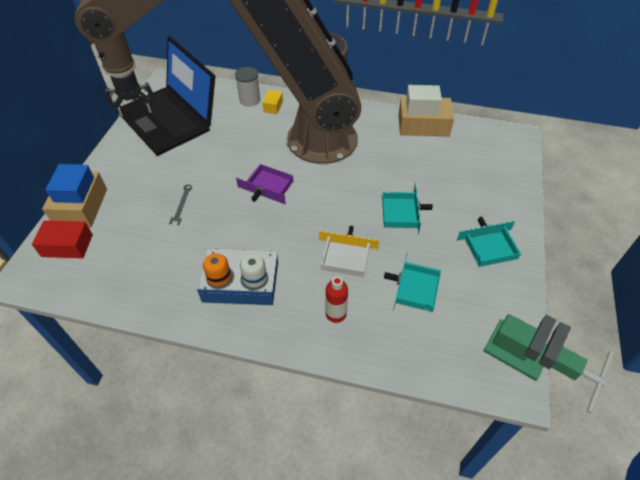

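The top view shows the white tray with its yellow panel at about (283,250) and the handle end at (283,288). The stand deck corners are near (349,160), (432,147), (443,205) and (361,221), with the mouth towards the robot. The scene view shows the stand's closed back. I'll enlarge the top view.

```bash
python3 - <<'E'
import cv2
im=cv2.imread("pics/top0.png")
c=im[135:295,235:455]
cv2.imwrite("pics/topc.png",cv2.resize(c,None,fx=3.6,fy=3.6,interpolation=cv2.INTER_CUBIC))
E
```

```text
(no output)
```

View pics/topc.png

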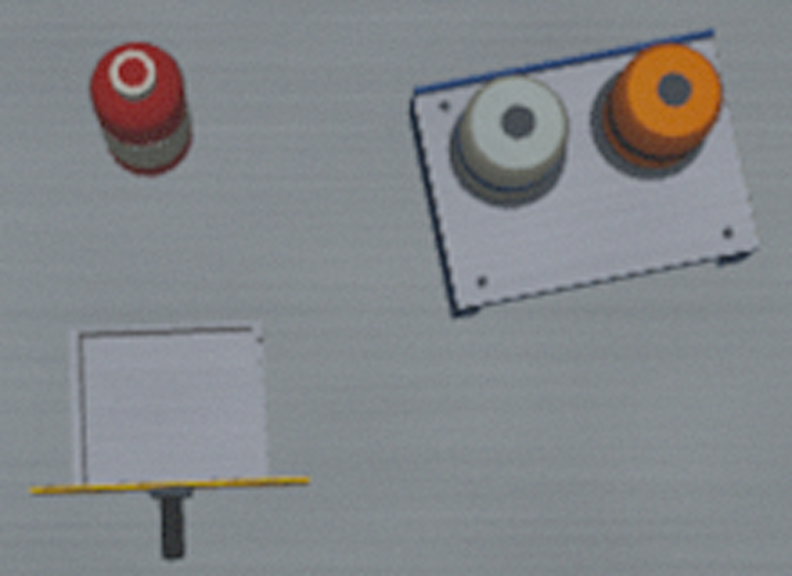

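The enlarged view puts the deck corners at crop (452,312), (757,248), (412,93) and (714,33). The panel's top edge runs from (31,490) to (309,481), and the handle from (172,492) to (173,558).

```bash
cat > h.py <<'E'
import numpy as np, cv2
from scipy.spatial.transform import Rotation as R
from scipy.optimize import least_squares
from rig import readout, viewer
def ray(cam,uv,z,T=None):
    p=viewer.camera_params(cam)
    if T is None: Rm=R.from_rotvec(p["attitude"]).as_matrix(); o=p["origin"]
    else: Rm=T[:3,:3]; o=T[:3,3]
    d=Rm@np.array([(uv[0]-p["cx"])/p["fx"],(uv[1]-p["cy"])/p["fy"],1])
    return o+d*(z-o[2])/d[2]
def wristT(s):
    T=np.eye(4);T[:3,:3]=R.from_rotvec(s["eef_rot"]).as_matrix();T[:3,3]=s["eef_pos"]
    return T@viewer.camera_params("wrist")["hand_eye"]
def fit(P,M):  # 2D rigid: P=Rot M + t
    f=lambda q:(np.c_[np.cos(q[2])*M[:,0]-np.sin(q[2])*M[:,1]+q[0],np.sin(q[2])*M[:,0]+np.cos(q[2])*M[:,1]+q[1]]-P).ravel()
    r=least_squares(f,[P[:,0].mean(),P[:,1].mean(),0]); return r.x,r.fun
E
python3 - <<'E'
from h import *
np.set_printoptions(precision=3,suppress=True)
c=lambda u,v:(235+(u+.5)/3.6-.5,135+(v+.5)/3.6-.5)
P=np.array([ray("top",c(*p),62)[:2] for p in [(452,312),(757,248),(412,93),(714,33)]])
print(fit(P,np.array([[0,110],[0,-110],[160,110],[160,-110.]])))
P=np.array([ray("top",c(*p),52)[:2] for p in [(31,490),(309,481)]])
print("panel",P,fit(P,np.array([[-59,100],[-59,-100.]])))
print("handle",ray("top",c(172,495),43),ray("top",c(173,558),43))
for n,p,z in (("can top",(133,72),184),("nose",(70,327),32),("nose",(262,322),32)): print(n,ray("top",c(*p),z))
E
```

```text
(array([ 635.204, -104.541,    0.188]), array([ 2.438, -3.085, -1.447, -0.165,  0.596,  0.282, -1.586,  2.968]))
panel [[488.009 306.251]
 [493.074 109.17 ]] (array([549.522, 209.227,   0.026]), array([-0.037,  1.427,  0.037, -1.427]))
handle [484.325 206.848  43.   ] [439.454 206.209  43.   ]
can top [755.596 225.351 184.   ]
nose [607.169 280.913  32.   ]
nose [610.035 142.022  32.   ]
```

apply_moves(
  plan=[24,36,-5,0,0,0.135,24,36,-5,0,0,0.135,24,36,-5,0,0,0.135,24,36,-5,0,0,0.135,24,36,-5,0,0,0.135,24,36,-5,0,0,0.135,24,36,-5,0,0,0.135,24,36,-5,0,0,0.135,24,36,-5,0,0,0.135,24,36,-5,0,0,0.135],
  gripper=1,
)

```text
time_s: 1.1
eef_pos: [534.3, -218.2, 180.9]
eef_rot: [-1.923, -2.484, 0.0]
ft_force: [1.3, -0.9, -0.3]
grip_width: 85.6
gripper_force: 0.0
```

apply_moves(
  plan=[-7.4,42.6,-5,0,0,0.135,-7.4,42.6,-5,0,0,0.135,-7.4,42.6,-5,0,0,0.135,-7.4,42.6,-5,0,0,0.135,-7.4,42.6,-5,0,0,0.135,-7.4,42.6,-5,0,0,0.135,-7.4,42.6,-5,0,0,0.135,-7.4,42.6,-5,0,0,0.135,-7.4,42.6,-5,0,0,0.135,-7.4,42.6,-5,0,0,0.135],
)

```text
time_s: 2.1
eef_pos: [459.0, 207.8, 131.0]
eef_rot: [0.051, -3.141, 0.0]
ft_force: [1.1, 0.1, -0.5]
grip_width: 85.5
gripper_force: 0.0
```

apply_moves(
  plan=[0,0,0,0,0,0,0,0,0,0,0,0],
)

```text
time_s: 2.3
eef_pos: [459.2, 207.0, 131.0]
eef_rot: [0.046, -3.141, 0.0]
ft_force: [0.2, -0.3, -0.3]
grip_width: 85.4
gripper_force: 0.0
```

```bash
python3 - <<'E'
from h import *
s=readout.read_state(); im=viewer.grab_frame("wrist"); cv2.imwrite("pics/w1.png",im[:,:,::-1])
np.save("s1.npy",wristT(s)); print(s["time_s"],s["eef_pos"],s["eef_rot"],s["qpos"],s["ft_force"])
E
```

```text
2.3 [459.15856169 206.95500929 130.98771963] [ 4.55126712e-02 -3.14066337e+00  4.77981744e-04] [ 3.63320102e-01  4.15670460e-01  2.02515866e+00 -1.25698091e-04
  7.01430951e-01 -1.23636099e+00] [ 0.17054787 -0.3486897  -0.33857257]
```

View pics/w1.png

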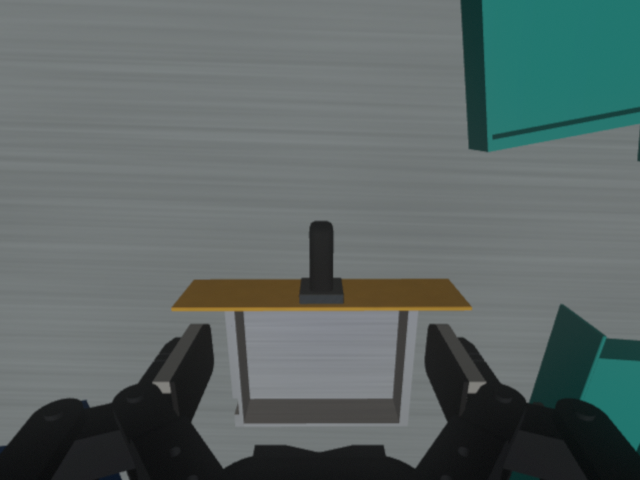

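The wrist view shows the handle from (321,224) to (321,280), nearly centred between the fingers. The panel's top edge runs level from (173,310) to (470,310), so the tray is already aligned with the tool.

```bash
python3 - <<'E'
from h import *
np.set_printoptions(precision=2,suppress=True)
T=np.load("s1.npy")
for n,uv,z in (("end",(321,223),43),("base",(321,282),43),("pL",(173,310),52),("pR",(470.5,310),52),("nose",(235,425),32),("nose",(408,425),32)): print(n,ray("wrist",uv,z,T))
s=readout.read_state();print(R.from_rotvec(s["eef_rot"]).as_matrix())
E
```

```text
end [435.37 207.94  43.  ]
base [476.18 209.18  43.  ]
pL [495.25 111.51  52.  ]
pR [489.6  308.68  52.  ]
nose [609.25 143.32  32.  ]
nose [605.18 283.86  32.  ]
[[-1.   -0.03 -0.  ]
 [-0.03  1.   -0.  ]
 [ 0.   -0.   -1.  ]]
```

apply_moves(
  plan=[0,0.5,-12,0,0,0,0,0.5,-12,0,0,0,0,0.5,-12,0,0,0,0,0.5,-12,0,0,0,0,0,-12,0,0,0,0,0,-12,0,0,0,0,0,-12,0,0,0,0,0,-12,0,0,0,0,0,-12,0,0,0,0,0,-9,0,0,0],
)

```text
time_s: 3.35
eef_pos: [459.5, 208.1, 13.1]
eef_rot: [0.043, -3.141, 0.0]
ft_force: [0.7, 0.1, -0.3]
grip_width: 85.6
gripper_force: 0.0
```

apply_moves(
  plan=[0,0,0,0,0,0,0,0,0,0,0,0,0,0,0,0,0,0,0,0,0,0,0,0,0,0,0,0,0,0,0,0,0,0,0,0,0,0,0,0,0,0,0,0,0,0,0,0],
  gripper=-1,
  grip_force=60,
)

```text
time_s: 4.15
eef_pos: [460.1, 208.3, 14.9]
eef_rot: [-0.043, 3.14, 0.001]
ft_force: [-1.0, 0.2, 7.8]
grip_width: 14.7
gripper_force: 60.3
```

apply_moves(
  plan=[-2,0,1,0,0,0,-6,0,0,0,0,0,-6,0,0,0,0,0,-6,0,0,0,0,0,0,-6,0,0,0,0,0,-14,0,0,0,0,0,-20,0,0,0,0,0,-20,0,0,0,0,0,-20,0,0,0,0,0,-20,0,0,0,0],
)

```text
time_s: 5.15
eef_pos: [439.6, 106.5, 15.3]
eef_rot: [0.042, -3.141, 0.0]
ft_force: [-0.1, -1.0, -3.6]
grip_width: 15.2
gripper_force: 58.7
```

apply_moves(
  plan=[0,-20,0,0,0,0.01,0,-20,0,0,0,0.01,0,-20,0,0,0,0.01,0,-20,0,0,0,0.01,0,-20,0,0,0,0.02,0,-20,0,0,0,0.02,1,-20,0,0,0,0.02,2,-20,0,0,0,0.02,2,-20,0,0,0,0.02,2,-20,0,0,0,0.02],
)

```text
time_s: 6.15
eef_pos: [446.2, -93.5, 15.3]
eef_rot: [0.294, -3.128, -0.0]
ft_force: [0.2, 0.2, -3.3]
grip_width: 15.3
gripper_force: 58.7
```

apply_moves(
  plan=[2,-20,0,0,0,0,2,-20,0,0,0,0,1,-12,0,0,0,0,1,-6,0,0,0,0,0,-3,0,0,0,0,0,0,0,0,0,0,0,0,0,0,0,0],
)

```text
time_s: 6.85
eef_pos: [452.5, -152.3, 15.3]
eef_rot: [0.294, -3.128, -0.0]
ft_force: [-1.0, -0.1, -2.9]
grip_width: 14.8
gripper_force: 58.8
```

```bash
python3 - <<'E'
from h import *
im=viewer.grab_frame("top")[:,:,::-1]; cv2.imwrite("pics/top1.png",im)
c=im[135:295,300:520]
cv2.imwrite("pics/top1c.png",cv2.resize(c,None,fx=3.6,fy=3.6,interpolation=cv2.INTER_CUBIC))
s=readout.read_state(); print(s)
E
```

```text
{'time_s': 6.9, 'qpos': array([-3.88135745e-01,  5.99417164e-01,  2.15005429e+00,  5.29943911e-05,
        3.92404983e-01, -2.14674259e+00]), 'qvel': array([ 0.00338537,  0.0004015 , -0.0015183 , -0.00148766,  0.00123586,
       -0.00088021]), 'joint_efforts': array([-1.74277313e-01, -8.10291910e+01, -1.66540754e+01,  2.67906912e-02,
       -6.88855955e-02, -7.04923645e-02]), 'eef_pos': array([ 452.54650849, -152.29292074,   15.2720114 ]), 'eef_rot': array([ 2.94479408e-01, -3.12751745e+00, -2.34828104e-04]), 'ft_force': array([-0.97981834, -0.02773461, -2.94992312]), 'torque': array([-0.08921285,  0.08660724, -0.06225079]), 'gripper_force': 58.76835286617279, 'grip_width': 15.061147132764068}
```

View pics/top1c.png

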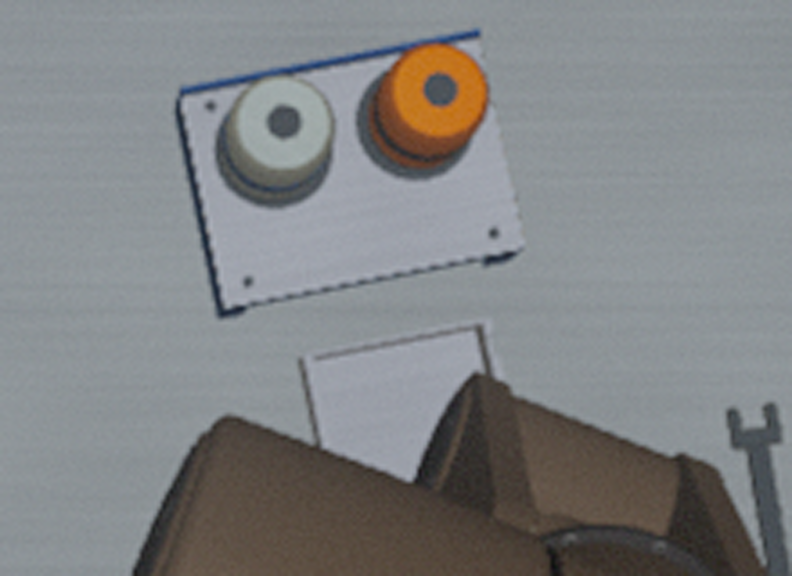

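The tray's nose edge runs from (300,359) to (490,322) and is parallel to the stand's front edge, from (222,312) to (522,250).

```bash
python3 - <<'E'
from h import *
np.set_printoptions(precision=3,suppress=True)
c=lambda u,v:(300+(u+.5)/3.6-.5,135+(v+.5)/3.6-.5)
P=np.array([ray("top",c(*p),62)[:2] for p in [(218,315),(523,250),(179,93),(480,33)]])
q,r=fit(P,np.array([[0,110],[0,-110],[160,110],[160,-110.]])); print(q,r)
N=np.array([ray("top",c(*p),32)[:2] for p in [(300,358),(490,321)]]); d=N[0]-N[1]
print(N,"yaw",np.arctan2(-d[0],d[1]),np.hypot(*d))
C,S=np.cos(q[2]),np.sin(q[2]); M=np.array([[C,S],[-S,C]])
print("nose in stand",(N-q[:2])@M.T, "tcp", M@(readout.read_state()["eef_pos"][:2]-q[:2]))
E
```

```text
[ 634.298 -104.678    0.188] [ 3.722 -3.246 -0.94  -0.349 -0.263  0.82  -2.518  2.774]
[[ 582.6    -54.901]
 [ 608.872 -193.705]] yaw 0.18706500344509575 141.26916599021476
nose in stand [[-41.507  58.546]
 [-41.584 -82.723]] tcp [-187.443  -12.88 ]
```

apply_moves(
  plan=[0.3,-1.6,0,0,0,0,5.89,1.12,0,0,0,0,5.89,1.12,0,0,0,0,5.89,1.12,0,0,0,0,5.89,1.12,0,0,0,0,5.89,1.12,0,0,0,0,5.89,1.12,0,0,0,0,3.93,0.75,0,0,0,0,0,0,0,0,0,0],
)

```text
time_s: 7.8
eef_pos: [493.0, -147.0, 15.3]
eef_rot: [-0.294, 3.127, -0.0]
ft_force: [1.2, 0.3, -3.6]
grip_width: 14.8
gripper_force: 58.7
```

apply_moves(
  plan=[1.47,0.28,0,0,0,0,1.47,0.28,0,0,0,0,1.47,0.28,0,0,0,0,1.47,0.28,0,0,0,0],
)

```text
time_s: 8.2
eef_pos: [498.1, -145.9, 15.3]
eef_rot: [0.293, -3.128, -0.0]
ft_force: [-0.8, -0.4, -3.1]
grip_width: 15.0
gripper_force: 58.8
```

apply_moves(
  plan=[1.47,0.28,0,0,0,0,1.47,0.28,0,0,0,0,1.47,0.28,0,0,0,0],
)

```text
time_s: 8.5
eef_pos: [502.6, -145.0, 15.3]
eef_rot: [0.294, -3.128, -0.0]
ft_force: [-1.0, 0.5, -2.9]
grip_width: 15.0
gripper_force: 58.8
```

apply_moves(
  plan=[1.96,0.37,0,0,0,0,1.96,0.37,0,0,0,0,1.96,0.37,0,0,0,0],
)

```text
time_s: 8.8
eef_pos: [508.6, -143.9, 15.3]
eef_rot: [-0.294, 3.128, -0.0]
ft_force: [0.0, -0.6, -3.0]
grip_width: 15.6
gripper_force: 58.8
```

apply_moves(
  plan=[2.95,0.56,0,0,0,0,2.95,0.56,0,0,0,0,2.95,0.56,0,0,0,0,2.95,0.56,0,0,0,0,2.95,0.56,0,0,0,0,0,0,0,0,0,0],
)

```text
time_s: 9.4
eef_pos: [523.8, -141.1, 15.3]
eef_rot: [-0.294, 3.127, -0.0]
ft_force: [0.7, -0.2, -3.6]
grip_width: 15.2
gripper_force: 58.7
```

apply_moves(
  plan=[-0.19,0.98,0,0,0,0,-0.19,0.98,0,0,0,0,-0.19,0.98,0,0,0,0,-0.19,0.98,0,0,0,0],
)

```text
time_s: 9.8
eef_pos: [522.4, -137.1, 15.3]
eef_rot: [-0.294, 3.128, -0.0]
ft_force: [-0.1, 0.0, -2.7]
grip_width: 15.0
gripper_force: 58.7
```

apply_moves(
  plan=[-0.19,0.98,0,0,0,0,-0.19,0.98,0,0,0,0,-0.19,0.98,0,0,0,0],
)

```text
time_s: 10.1
eef_pos: [521.8, -134.2, 15.3]
eef_rot: [0.294, -3.128, 0.0]
ft_force: [-0.3, 0.0, -4.1]
grip_width: 15.0
gripper_force: 58.7
```

apply_moves(
  plan=[-0.19,0.98,0,0,0,0,-0.19,0.98,0,0,0,0,-0.19,0.98,0,0,0,0],
)

```text
time_s: 10.4
eef_pos: [521.2, -131.2, 15.3]
eef_rot: [0.293, -3.128, -0.0]
ft_force: [0.5, -1.1, -2.0]
grip_width: 15.0
gripper_force: 58.7
```

apply_moves(
  plan=[-0.19,0.98,0,0,0,0,-0.19,0.98,0,0,0,0],
)

```text
time_s: 10.6
eef_pos: [520.9, -129.3, 15.3]
eef_rot: [-0.294, 3.128, -0.0]
ft_force: [1.0, -0.1, -2.1]
grip_width: 15.3
gripper_force: 58.7
```

```bash
python3 -c "
from rig import readout; s=readout.read_state(); print(s['eef_pos'],s['ft_force'],s['torque'],s['eef_rot'])"
```

```text
[ 520.91146861 -129.27805864   15.31159416] [ 1.02555166 -0.09813957 -2.05644368] [-0.13673477  0.02534712 -0.02069969] [-2.93575783e-01  3.12781068e+00 -1.38974578e-05]
```

apply_moves(
  plan=[-0.19,0.98,0,0,0,0,-0.19,0.98,0,0,0,0],
)

```text
time_s: 10.8
eef_pos: [520.5, -127.4, 15.3]
eef_rot: [-0.293, 3.128, -0.0]
ft_force: [-0.6, -5.2, -2.3]
grip_width: 15.3
gripper_force: 59.0
```

```bash
python3 -c "
from rig import readout; s=readout.read_state(); print(s['eef_pos'],s['ft_force'],s['torque'],s['eef_rot'])"
```

```text
[ 520.49422338 -127.43255692   15.30537771] [-0.57606758 -5.15350306 -2.33119713] [-0.86494096  0.2051541  -0.49149341] [-2.93287015e-01  3.12784879e+00 -1.51059579e-04]
```

apply_moves(
  plan=[0.1,-0.5,0,0,0,0,0.1,-0.5,0,0,0,0],
)

```text
time_s: 11.0
eef_pos: [520.8, -128.4, 15.3]
eef_rot: [-0.294, 3.128, -0.0]
ft_force: [1.1, 0.0, -3.2]
grip_width: 15.1
gripper_force: 58.8
```

```bash
python3 -c "
from rig import readout; s=readout.read_state(); print(s['eef_pos'],s['ft_force'],s['torque'],s['eef_rot'])"
```

```text
[ 520.78793232 -128.41627677   15.3076202 ] [ 1.07779908  0.04115017 -3.17423072] [0.02838759 0.09471973 0.01674066] [-2.93875434e-01  3.12775620e+00 -2.76820065e-05]
```

apply_moves(
  plan=[0.15,-0.8,0,0,0,0,1.96,0.37,0,0,0,0,1.96,0.37,0,0,0,0,1.96,0.37,0,0,0,0,1.96,0.37,0,0,0,0,1.96,0.37,0,0,0,0],
)

```text
time_s: 11.6
eef_pos: [530.9, -127.3, 15.3]
eef_rot: [0.294, -3.128, -0.0]
ft_force: [-1.1, -0.2, -3.2]
grip_width: 15.2
gripper_force: 58.8
```

apply_moves(
  plan=[1.47,0.28,0,0,0,0,1.47,0.28,0,0,0,0],
)

```text
time_s: 11.8
eef_pos: [533.7, -126.7, 15.3]
eef_rot: [0.294, -3.128, -0.0]
ft_force: [0.1, 0.1, -3.2]
grip_width: 15.1
gripper_force: 58.8
```

apply_moves(
  plan=[0.98,0.19,0,0,0,0,0.98,0.19,0,0,0,0],
)

```text
time_s: 12.0
eef_pos: [535.6, -126.4, 15.3]
eef_rot: [0.294, -3.128, -0.0]
ft_force: [-1.0, -0.2, -2.5]
grip_width: 14.8
gripper_force: 58.8
```

apply_moves(
  plan=[0.98,0.19,0,0,0,0,0.98,0.19,0,0,0,0],
)

```text
time_s: 12.2
eef_pos: [537.6, -126.0, 15.3]
eef_rot: [-0.294, 3.128, 0.0]
ft_force: [-0.5, -0.2, -3.2]
grip_width: 15.0
gripper_force: 58.8
```

apply_moves(
  plan=[0.98,0.19,0,0,0,0,0.98,0.19,0,0,0,0],
)

```text
time_s: 12.4
eef_pos: [539.6, -125.6, 15.3]
eef_rot: [0.294, -3.128, 0.0]
ft_force: [0.0, 0.2, -2.9]
grip_width: 15.1
gripper_force: 58.8
```

```bash
python3 -c "
from rig import readout; s=readout.read_state(); print(s['eef_pos'],s['ft_force'],s['torque'],s['eef_rot'])"
```

```text
[ 539.55384415 -125.63897073   15.2945658 ] [ 0.04571187  0.22191148 -2.93190361] [ 0.00667635  0.17196746 -0.00544162] [ 2.93626440e-01 -3.12782755e+00  7.18687208e-06]
```

apply_moves(
  plan=[1.47,0.28,0,0,0,0,1.47,0.28,0,0,0,0,1.47,0.28,0,0,0,0],
)

```text
time_s: 12.7
eef_pos: [544.1, -124.8, 15.3]
eef_rot: [-0.294, 3.128, -0.0]
ft_force: [-1.1, 0.0, -2.8]
grip_width: 14.8
gripper_force: 58.8
```

apply_moves(
  plan=[1.96,0.37,0,0,0,0,1.96,0.37,0,0,0,0,1.96,0.37,0,0,0,0],
)

```text
time_s: 13.0
eef_pos: [550.0, -123.7, 15.3]
eef_rot: [-0.294, 3.128, -0.0]
ft_force: [0.0, 0.1, -3.2]
grip_width: 15.4
gripper_force: 58.8
```

apply_moves(
  plan=[1.96,0.37,0,0,0,0,1.96,0.37,0,0,0,0,1.96,0.37,0,0,0,0],
)

```text
time_s: 13.3
eef_pos: [555.8, -122.5, 15.3]
eef_rot: [0.294, -3.128, 0.0]
ft_force: [0.1, 0.5, -2.4]
grip_width: 14.8
gripper_force: 58.8
```

apply_moves(
  plan=[1.96,0.37,0,0,0,0,1.96,0.37,0,0,0,0,1.96,0.37,0,0,0,0],
)

```text
time_s: 13.6
eef_pos: [561.7, -121.4, 15.3]
eef_rot: [0.294, -3.128, 0.0]
ft_force: [-0.7, -0.3, -2.7]
grip_width: 15.4
gripper_force: 58.8
```

apply_moves(
  plan=[1.96,0.37,0,0,0,0,1.96,0.37,0,0,0,0,1.96,0.37,0,0,0,0],
)

```text
time_s: 13.9
eef_pos: [567.6, -120.4, 15.3]
eef_rot: [-0.294, 3.128, -0.0]
ft_force: [-0.7, 0.3, -3.2]
grip_width: 15.0
gripper_force: 58.8
```

```bash
python3 -c "
from rig import readout; s=readout.read_state(); print(s['eef_pos'],s['ft_force'],s['torque'],s['eef_rot'])"
```

```text
[ 567.61504686 -120.35317361   15.30742139] [-0.7216973   0.29001154 -3.19259896] [0.00725972 0.13877207 0.03941636] [-2.93604232e-01  3.12779145e+00 -6.18534720e-05]
```

apply_moves(
  plan=[1.96,0.37,0,0,0,0,1.96,0.37,0,0,0,0,1.96,0.37,0,0,0,0,0.98,0.19,0,0,0,0],
)

```text
time_s: 14.3
eef_pos: [574.5, -119.0, 15.3]
eef_rot: [-0.294, 3.128, -0.0]
ft_force: [-1.5, -0.3, -3.3]
grip_width: 14.8
gripper_force: 58.8
```

apply_moves(
  plan=[0.98,0.19,0,0,0,0,0.98,0.19,0,0,0,0,0.98,0.19,0,0,0,0],
)

```text
time_s: 14.6
eef_pos: [577.2, -118.5, 15.3]
eef_rot: [0.294, -3.128, -0.0]
ft_force: [-1.9, 0.2, -3.0]
grip_width: 14.9
gripper_force: 58.8
```

apply_moves(
  plan=[0.98,0.19,0,0,0,0,0.98,0.19,0,0,0,0],
)

```text
time_s: 14.8
eef_pos: [578.6, -117.9, 15.2]
eef_rot: [0.294, -3.127, -0.001]
ft_force: [-4.1, 2.1, -2.7]
grip_width: 15.4
gripper_force: 59.1
```

apply_moves(
  plan=[0.98,0.19,0,0,0,0,0.98,0.19,0,0,0,0],
)

```text
time_s: 15.0
eef_pos: [580.9, -117.5, 15.2]
eef_rot: [0.294, -3.127, -0.0]
ft_force: [-2.3, 2.6, -2.4]
grip_width: 14.7
gripper_force: 59.1
```

apply_moves(
  plan=[0.98,0.19,0,0,0,0,0.98,0.19,0,0,0,0],
)

```text
time_s: 15.2
eef_pos: [583.2, -117.3, 15.3]
eef_rot: [0.294, -3.128, -0.0]
ft_force: [-2.8, 2.2, -3.2]
grip_width: 15.1
gripper_force: 59.1
```

apply_moves(
  plan=[0.98,0.19,0,0,0,0,0.98,0.19,0,0,0,0],
)

```text
time_s: 15.4
eef_pos: [585.3, -117.0, 15.3]
eef_rot: [-0.294, 3.128, -0.0]
ft_force: [-2.0, 3.3, -1.7]
grip_width: 15.2
gripper_force: 59.2
```

apply_moves(
  plan=[0.98,0.19,0,0,0,0,0.98,0.19,0,0,0,0],
)

```text
time_s: 15.6
eef_pos: [587.2, -116.6, 15.3]
eef_rot: [-0.294, 3.128, -0.0]
ft_force: [-2.7, 3.0, -2.9]
grip_width: 15.1
gripper_force: 59.2
```

```bash
python3 -c "
from rig import readout; s=readout.read_state(); print(s['eef_pos'],s['ft_force'],s['torque'],s['eef_rot'])"
```

```text
[ 587.20589347 -116.57858642   15.30797587] [-2.71503253  2.9838349  -2.89688494] [0.47367606 0.3898024  0.44276399] [-2.93650840e-01  3.12767749e+00 -5.39190893e-05]
```

apply_moves(
  plan=[1.47,0.28,0,0,0,0,1.47,0.28,0,0,0,0,1.47,0.28,0,0,0,0],
)

```text
time_s: 15.9
eef_pos: [591.6, -115.7, 15.3]
eef_rot: [-0.294, 3.128, -0.0]
ft_force: [-2.6, 3.2, -3.3]
grip_width: 15.3
gripper_force: 59.2
```

apply_moves(
  plan=[1.47,0.28,0,0,0,0,1.47,0.28,0,0,0,0,1.47,0.28,0,0,0,0],
)

```text
time_s: 16.2
eef_pos: [596.0, -114.9, 15.3]
eef_rot: [-0.294, 3.128, -0.0]
ft_force: [-1.4, 3.5, -3.6]
grip_width: 15.3
gripper_force: 59.2
```

apply_moves(
  plan=[0.98,0.19,0,0,0,0,0.98,0.19,0,0,0,0],
)

```text
time_s: 16.4
eef_pos: [598.1, -114.6, 15.3]
eef_rot: [-0.294, 3.128, -0.0]
ft_force: [-0.7, 4.2, -2.7]
grip_width: 15.3
gripper_force: 59.2
```

apply_moves(
  plan=[0.98,0.19,0,0,0,0,0.98,0.19,0,0,0,0],
)

```text
time_s: 16.6
eef_pos: [600.1, -114.2, 15.3]
eef_rot: [-0.294, 3.127, -0.0]
ft_force: [0.5, 3.2, -3.0]
grip_width: 15.0
gripper_force: 59.1
```

```bash
python3 -c "
from rig import readout; s=readout.read_state(); print(s['eef_pos'],s['ft_force'],s['torque'],s['eef_rot'])"
```

```text
[ 600.09155503 -114.2026717    15.34382536] [ 0.49843054  3.20738964 -2.98828565] [0.54186878 0.04046059 0.56044643] [-2.93573691e-01  3.12740746e+00 -2.18509712e-04]
```

apply_moves(
  plan=[0.98,0.19,0,0,0,0,0.98,0.19,0,0,0,0],
)

```text
time_s: 16.8
eef_pos: [602.1, -113.8, 15.4]
eef_rot: [-0.294, 3.127, -0.0]
ft_force: [0.8, 3.4, -3.4]
grip_width: 15.0
gripper_force: 59.0
```

apply_moves(
  plan=[0.98,0.19,0,0,0,0],
)

```text
time_s: 16.9
eef_pos: [602.9, -113.7, 15.3]
eef_rot: [-0.293, 3.128, -0.0]
ft_force: [0.8, 2.6, -2.9]
grip_width: 15.0
gripper_force: 58.9
```

apply_moves(
  plan=[0.98,0.19,0,0,0,0],
)

```text
time_s: 17.0
eef_pos: [603.7, -113.5, 15.3]
eef_rot: [0.293, -3.128, 0.0]
ft_force: [-2.6, -1.0, -2.7]
grip_width: 15.4
gripper_force: 58.9
```

```bash
python3 -c "
from rig import readout; s=readout.read_state(); print(s['eef_pos'],s['ft_force'],s['torque'],s['eef_rot'])"
```

```text
[ 603.73147246 -113.53912588   15.32202922] [-2.60083617 -1.03051041 -2.70339193] [-0.22148325  0.4908269   0.14492266] [ 2.93058556e-01 -3.12787152e+00  7.83079364e-05]
```

apply_moves(
  plan=[0.5,0.1,0,0,0,0,0.5,0.1,0,0,0,0],
)

```text
time_s: 17.2
eef_pos: [603.9, -113.4, 15.1]
eef_rot: [0.294, -3.126, -0.0]
ft_force: [-7.6, -3.3, -2.4]
grip_width: 14.9
gripper_force: 59.1
```

```bash
python3 -c "
from rig import readout; s=readout.read_state(); print(s['eef_pos'],s['ft_force'],s['torque'],s['eef_rot'])"
```

```text
[ 603.85162672 -113.3521995    15.10014995] [-7.62904358 -3.29633258 -2.37059466] [-0.4854268   0.98809053  0.27267724] [ 2.93523762e-01 -3.12631281e+00 -3.24413473e-04]
```

apply_moves(
  plan=[-0.6,-0.1,-0.6,0,0,0,0,0,0,0,0,0],
)

```text
time_s: 17.4
eef_pos: [603.9, -113.4, 14.9]
eef_rot: [0.294, -3.128, 0.0]
ft_force: [-3.6, -0.6, 2.9]
grip_width: 14.8
gripper_force: 59.7
```

apply_moves(
  plan=[0,0,0,0,0,0,0,0,0,0,0,0,0,0,0,0,0,0,0,0,0,0,0,0,0,0,0,0,0,0,0,0,0,0,0,0,0,0,0,0,0,0,0,0,0,0,0,0],
  gripper=0.2,
)

```text
time_s: 18.2
eef_pos: [604.1, -113.3, 14.7]
eef_rot: [0.294, -3.128, -0.0]
ft_force: [0.4, -0.5, 0.0]
grip_width: 51.2
gripper_force: 0.0
```

```bash
python3 - <<'E'
from h import *
s=readout.read_state(); im=viewer.grab_frame("wrist"); cv2.imwrite("pics/w2.png",im[:,:,::-1])
np.save("s2.npy",wristT(s)); print(s["time_s"],s["eef_pos"],s["grip_width"],s["ft_force"])
E
```

```text
18.2 [ 604.07470171 -113.29213939   14.65368647] 51.24314403503439 [ 0.44351044 -0.48801589  0.00272645]
```

View pics/w2.png

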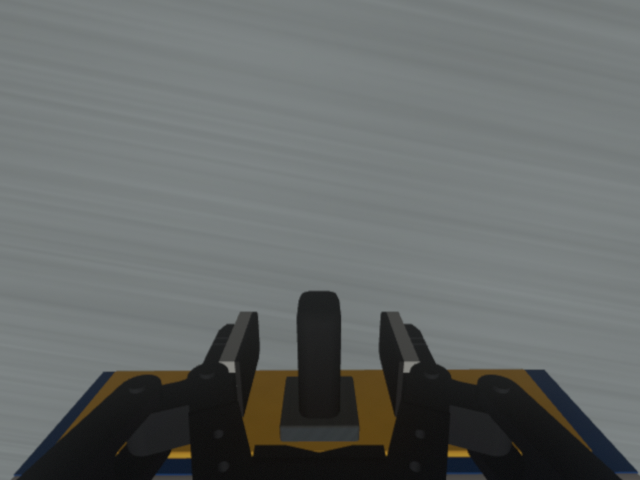

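The handle is free at (319,350), midway between the fingers, and the yellow panel sits evenly against the blue face. I'll retreat upwards and back.

apply_moves(
  plan=[0,0,6,0,0,0,0,0,10,0,0,0,0,0,12,0,0,0,0,0,15,0,0,0,-5,-1,15,0,0,0,-10,-2,15,0,0,0,-10,-2,15,0,0,0,-10,-2,10,0,0,0,-5,-1,5,0,0,0,0,0,0,0,0,0],
)

```text
time_s: 19.25
eef_pos: [563.8, -121.5, 118.6]
eef_rot: [-0.293, 3.127, -0.001]
ft_force: [0.4, 0.3, -1.5]
grip_width: 51.5
gripper_force: 0.0
```

```bash
python3 - <<'E'
from h import *
s=readout.read_state(); im=viewer.grab_frame("wrist"); cv2.imwrite("pics/w3.png",im[:,:,::-1])
np.save("s3.npy",wristT(s)); print(s["time_s"],s["eef_pos"],s["grip_width"],s["ft_force"])
E
```

```text
19.25 [ 563.75780004 -121.54610944  118.64641731] 51.53712280303415 [ 0.397499    0.29806084 -1.51234762]
```

View pics/w3.png

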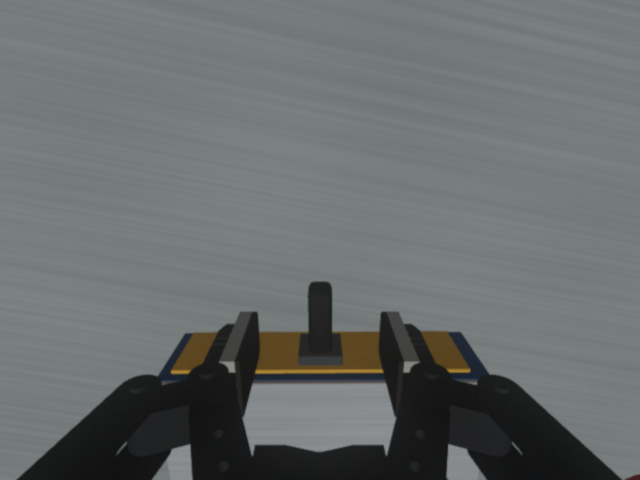

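The panel lies flush and parallel against the blue face (edge at row 374), and the gripper is clear.

```bash
python3 -c "
from rig import job_done; print(job_done())"
```

```text
the job is handed in; nothing more can be done
None
```

The job is handed in at about 19 s: the tray went in straight between the guides and past the catch to a hard stop, and it sits flush and released. Measured forces stayed under about 9 N; the filters, spray can and wrench were not touched.

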